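# Load and close a single-ball vibratory micro-mill

## Task

Load the mill: take the smaller of the two grinding balls from its stand and drop it through the loading funnel into the grinding well, then lift the funnel out and stand it in the empty sample cup. Lower the cover plate over the two guide pins, the right way round and kept level so that it does not jam, without letting it drop, until it lies flush on the block, and swing the clamp fully home over its grip. Leave the larger ball and the other things on the bench alone.

Things in the scene. Friction and masses are not known exactly. Their poses are not given: they have to be found in the camera images.
- mill: Fixed mill, may stand turned: white housing 130 (x) x 232 (y) x 58 mm, on it an aluminium block 80 x 190 mm, top 98 mm above the worktop. Origin at the centre of its underside, z up, x away from the control panel to the back, y to the thicker pin and the clamp's catch. On the block: pivot post (12 mm) at y = -80 mm; hook-shaped catch at y = 74 to 90, x = -20 to 11 mm, both to 74 mm above the block.
- well (a point): Mouth of the grinding well, centre of the block's top face, 98 mm above the worktop, axes as the mill's. The well is 24 mm in diameter and 34 mm deep.
- big_pin (a point): Tip of the thicker guide pin: 14 mm in diameter, 36 mm tall above the block, the top 9 mm tapered to 6 mm; 46 mm from the well on its y axis, towards the catch.
- small_pin (a point): Tip of the thinner guide pin: 10 mm in diameter, 36 mm tall, the top 9 mm tapered to 2 mm; 46 mm from the well on the other side, towards the clamp's pivot post.
- plate_center (a point): Half-way up the steel cover plate (24 mm over its flat underside; 0.4 kg): 70 (x) x 120 (y) x 12 mm with a grip block 20 (x) x 46 (y) mm, 36 mm tall, on its middle. y points to the end with the round 16 mm hole for the big pin; the other end has a slot 12 (x) x 16 (y) mm; both 46 mm from the middle. Starts flat on the worktop. Seated: axes as the well's, this point 24 mm above its mouth.
- funnel_center (a point): Half-way up the white funnel, 47 mm tall, 40 g; z along its axis to the wide end. Stem 21.6 mm outside, 17.6 inside, 16 long; four ribs rest on the block 12 mm above its lower end; cone up to the upright rim band, 58 mm outside diameter and 13 mm tall at the top. Starts standing in the well, rim 35 mm above the block.
- ball_center (a point): Centre of the smaller steel grinding ball, 15 mm in diameter, 14 g. It starts on a 6 mm tall, 13 mm wide ring seat of the stand, its centre 24 mm above the worktop.
- big_ball_center (a point): Centre of the larger steel ball, 20 mm in diameter, on the other seat of the stand; stays there.
- ball_stand: Fixed grey plastic stand for the balls, 44 (x) x 90 (y) x 12 mm; origin at the centre of its underside; seats at y = +22 and -22 mm, either ball may be on either.
- cup_center (a point): Half-way up the clear empty sample cup, loose on the worktop: 60 mm tall, 52 mm outside, about 47 mm inside at the rim. The funnel stands in it stem down, its cone on the rim, its centre then about 57 mm above the worktop.
- clamp (a joint): Angle of the clamp strap about its upright pivot, rad: 0 = closed (over the plate's grip, against its stop in the catch), grows as it swings to the back, up to 1.9. Starts open, stays where it is left (friction 0.12 N m). At angle a the strap points from the pivot along (x, y) = (sin a, cos a) in the mill's axes.
- clamp_hinge (a point): Point on the clamp's upright pivot axis, 59 mm above the block, inside the strap; fixed to the mill, axes as the mill's. The strap is 18 mm wide, 8 mm thick, its top 62 mm above the block; it passes above the pins, and its rubber pad clears the grip of a fully seated plate by 2.5 mm.
- clamp_knob (a point): Centre of the upright black knob on the strap, 190 mm from the pivot axis; 18 mm in diameter, 32 mm tall (16 mm above and below this point), round, fixed to the strap; its lower end is 6 mm above the strap.
- vial: Amber vial, 25 mm wide, 50 mm tall, origin at the centre of its underside; bystander.
- forceps: Steel forceps lying flat, 18 x 120 x 8 mm, origin at the centre of the underside; bystander.
- capillary_box: Small carton, 30 x 84 x 22 mm, origin at the centre of its underside; bystander.
There are look-alikes about, which are no part of the job. Leave any purple look-alike of the ball_stand alone. What is shaped like the part that bears funnel_center but yellow is not meant.

How it is judged:
On the way, in this order (a step that is already met when the one before it is completed fails the run):
1. the smaller ball has gone through the standing funnel into the well (horizontal distance between ball_center and well below 0.008 m and z of ball_center in the frame of well below -0.015 m and horizontal distance between funnel_center and well below 0.006 m and z of funnel_center in the frame of well below 0.018 m and angle between funnel_center's own z axis and vertical below 0.15 rad), for 0.2 s.
2. the funnel stands in the cup, let go (horizontal distance between ball_center and well below 0.008 m and z of ball_center in the frame of well below -0.015 m and horizontal distance between funnel_center and cup_center below 0.014 m and height (world z) of funnel_center between 0.035 and 0.075 m and angle between funnel_center's own z axis and vertical below 0.35 rad and angle between cup_center's own z axis and vertical below 0.15 rad and contact force between the fingers and funnel below 0.1 N), for 0.2 s.
3. the plate lies flush on the block over both pins (horizontal distance between ball_center and well below 0.008 m and z of ball_center in the frame of well below -0.015 m and horizontal distance between plate_center and well below 0.003 m and z of plate_center in the frame of well between 0.021 and 0.026 m and angle between plate_center's own z axis and vertical below 0.04 rad and angle between the y axis of plate_center and the y axis of well, either way round below 0.06 rad), for 0.2 s.
4. the clamp is swung home over the plate (horizontal distance between plate_center and well below 0.003 m and z of plate_center in the frame of well between 0.021 and 0.026 m and angle between plate_center's own z axis and vertical below 0.04 rad and angle between the y axis of plate_center and the y axis of well, either way round below 0.06 rad and value of joint clamp below 0.06 rad), for 0.2 s.
At the end, for the whole second after the job is handed in: Smaller ball in the well; funnel stem down in the upright cup (centres within 14 mm, tilt under 20 degrees); plate flush on the block over both pins (within 2 mm in height, 3 mm sideways, 2 degrees of level); clamp within 0.06 rad of its closed stop over the plate's grip (all of step 4 and horizontal distance between ball_center and well below 0.008 m and z of ball_center in the frame of well below -0.015 m and horizontal distance between funnel_center and cup_center below 0.014 m and height (world z) of funnel_center between 0.035 and 0.075 m and angle between funnel_center's own z axis and vertical below 0.35 rad and angle between cup_center's own z axis and vertical below 0.15 rad); the robot touches nothing.
It fails at once if the plate is let drop (free and faster than 0.5 m/s) (linear speed of plate above 0.5 m/s and contact force between the fingers and plate below 0.1 N).
It fails at once if the plate is more than 12 degrees off level while on the pins (angle between plate_center's own z axis and vertical above 0.21 rad and horizontal distance between plate_center and well below 0.02 m and z of plate_center in the frame of well below 0.058 m).
It fails at once if the larger ball, vial, forceps or carton is moved by more than 30 mm (distance of any of big_ball_center, vial, forceps, capillary_box from where it was at the start of the episode above 0.03 m).
It also fails if it takes over 72 s, if anything falls off the work surface, if the arm or the gripper's body presses on something with over 40 N, if the wrist force passes 120 N, or if a joint passes its speed limit or range.

## Robot

A 6-joint arm with a two-finger parallel gripper is mounted at the origin on a cart in front of the work surface, level with it; the furniture and walls round the work are solid. World frame = base frame: x ahead of the robot, y to its left, z up, the work surface at z = 0. Lengths are in m, angles in rad, forces in N, time in s.
With the tool pointing down it reaches from about 0.35 to 0.975 m from the base axis. Payload 4.9 kg.
Tool frame: the origin (TCP) lies at the very end of the fingers, on their centre line; the grasp point (between the pads) lies 19 mm behind it; z points along the fingers, y is the line along which they close (so a half turn about z gives the same grasp; the last joint's range is limited). The gripper opens to 85 mm and grips with 20 to 120 N. Pads are 22 mm wide; open, the fingers measure 114 mm over their backs; the gripper's body (76 mm by 85 mm) begins 54 mm behind the grasp point. The pads swing forward as they close: fully open they stand 13 mm farther back than shut.
Start: joints at [-1.267, 0.053, 1.613, -0, 1.476, -0.119], TCP at [0.256, -0.57, 0.231] pointing down, gripper open.
Joint ranges: [-3.01, 3.01], [-1.01, 2.22], [0.06, 2.58], [-1.02, 4.17], [0.09, 2.62], [-3.14, 3.14]. Speed limits (rad/s): [2.57, 2.57, 3.14, 3.14, 3.14, 3.14].

## Interface

Orientations are given as a rotation vector (axis times angle).
In Python, from station import ctrl, imaging gives the robot as it stands.
- The arm moves only by the tool play_rows, never from a script. Its argument "series" is a list of rows, each a list of 3 entries, a list of its own where there are three numbers: the opening, from 0 (shut) to 1 (fully open), then the shift along the tool's x, y, z each as a share of 0.05 m, from -1 to 1, then the turn, a rotation vector about the tool's x, y, z each as a share of 8 degrees, from -1 to 1. In form: [[grip, [dx, dy, dz], [ax, ay, az]], ...]. A call has 1 to 8 rows; each row shifts and turns the commanded pose from where the row before left it, along the tool's axes as they then stand; what a row does not reach is not made up. A row lasts 1/8 s, in which the tool goes at most 62.5 mm and 10.7 degrees, less where a joint would pass 70% of its speed; a pose out of reach is approached as far as the arm can. A call with a number of a shift or a turn outside -1 to 1 is refused whole. A call with a gripper value outside its range is refused whole. The fingers move at their own pace and stop on an object; "force" is the grip in N (left out, the last holds). Time passes only in rows, so rows that do not move let the fingers close. It gives the time, the measured TCP pose, the force, the opening and the grip force at its end, in the units of the state.
- ctrl.get_obs(): the state, without advancing time (a new reading comes with each control period).
- imaging.get_image(name): name is "scene" or "top"; returns a dict with "color" (420x560x3 uint8, blue, green, red), "fx", "fy", "cx", "cy" (pixels), "extrinsics" (4x4, takes a point from world to camera coordinates). Camera axes: x right, y down, z forward; pixel columns grow to the right and rows downward; lengths in m; the calibration is good to about 2 mm. A picture is of the moment at which its call begins. There is no depth.
- ctrl.finish_job(): hands the job in; it is judged then, once.
The state is a dict: "t": time; "q": joint angles; "dq": joint speeds; "effort": joint torques, N m; "tool_pos": TCP position; "tool_rot": TCP orientation; "contact_force": force on the tool from outside, world axes, zero at the start; "wrist_torque": the same for the moment, N m; "opening": finger opening in m; "grip_force": force on a finger pad.
Only numpy, scipy, OpenCV 4.12 (cv2) and the standard library are available. Lean on these libraries where they do the work, as an engineer would, in place of code of your own. Each camera call takes 0.05 s, during which the arm holds its last target. There are 200 camera calls.

## Working session

There is one attempt and no reset: what is moved stays moved. The work goes in short steps, Python scripts to look and compute and a tool call to move; the robot and the scene stay as the last step left them, time stands still between calls to the robot, and variables do not carry over. Pictures are saved under pics/ and viewed, at most 10 in all, crops included, and the job is handed in when it is done.

Besides the shell and the picture viewer there is one more tool, called after "Request:" in YAML: its name, and indented under it one key for each argument. play_rows: Moves the arm, as the interface text tells. Shift numbers are shares of 0.05 m and turn numbers shares of 8 degrees, none past 1 either way. Its arguments: {"type":"object","properties":{"series":{"type":"array"},"force":{"type":"number"}},"required":["series"]}

```bash
mkdir -p pics; ls; cat > h.py <<'E'
import numpy as np, cv2
from scipy.spatial.transform import Rotation as R
from station import ctrl, imaging
def shot(n):
    d=imaging.get_image(n); return d
def px2w(d,u,v,z):
    E=np.array(d["extrinsics"]); Rm,t=E[:3,:3],E[:3,3]
    c=-Rm.T@t; r=Rm.T@np.array([(u-d["cx"])/d["fx"],(v-d["cy"])/d["fy"],1])
    return c+r*(z-c[2])/r[2]
def w2px(d,p):
    E=np.array(d["extrinsics"]); q=E[:3,:3]@np.array(p)+E[:3,3]
    return np.array([d["fx"]*q[0]/q[2]+d["cx"],d["fy"]*q[1]/q[2]+d["cy"]])
E
python3 - <<'E'
from h import *
import pickle
for n in ("top","scene"):
    d=shot(n); pickle.dump(d,open(f"{n}0.pkl","wb")); cv2.imwrite(f"pics/{n}0.png",cv2.resize(d["color"],(800,600),interpolation=cv2.INTER_CUBIC))
    E=np.array(d["extrinsics"]); print(n,d["fx"],d["cx"],d["cy"],-E[:3,:3].T@E[:3,3])
o=ctrl.get_obs();print(o["t"],o["tool_pos"],o["tool_rot"],o["opening"])
print(R.from_rotvec(o["tool_rot"]).as_matrix().round(3))
E
```

```text
pics
top 428.1200100499997 283.8789964178174 206.45433767932397 [0.26730009 0.19452165 1.58776158]
scene 503.97380985053564 275.84479332502275 203.1372705453533 [-0.60248823  1.04430334  1.15877026]
0.1 [ 0.25627196 -0.56943382  0.23020478] [-3.06987122e+00 -6.58853446e-01  2.95263933e-04] 0.08577257549171188
[[ 0.912  0.41  -0.001]
 [ 0.41  -0.912  0.002]
 [ 0.    -0.002 -1.   ]]
```

View pics/top0.png

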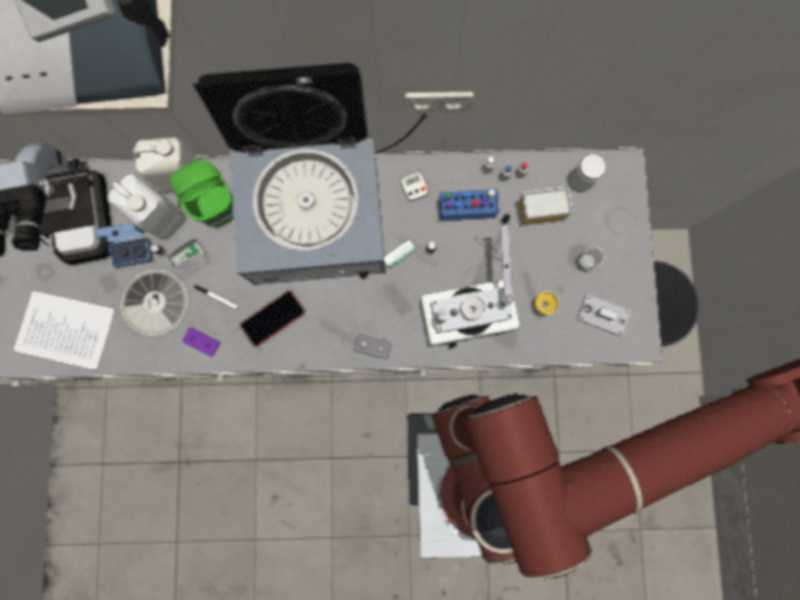

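View pics/scene0.png

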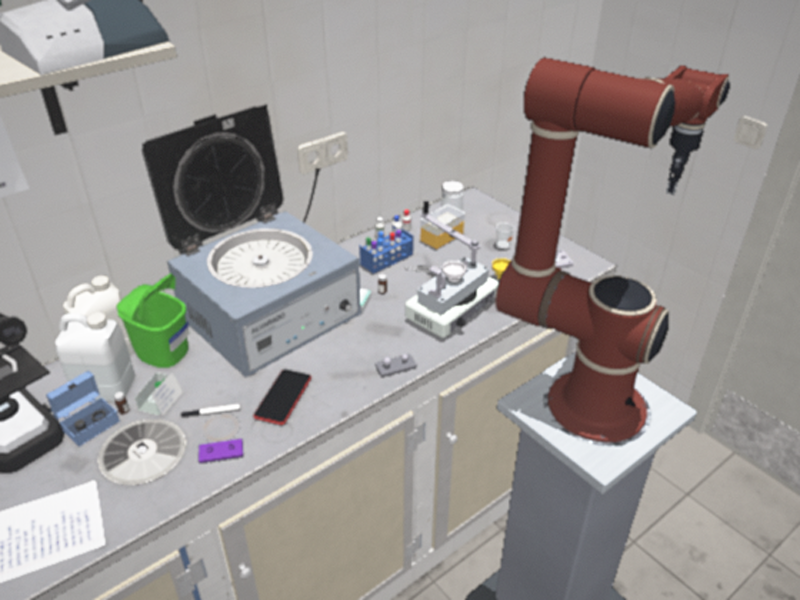

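```bash
python3 - <<'E'
from h import *
import pickle
t=pickle.load(open("top0.pkl","rb"));s=pickle.load(open("scene0.pkl","rb"))
c=t["color"][125:260,242:442];cv2.imwrite("pics/tc.png",cv2.resize(c,(800,540),interpolation=cv2.INTER_CUBIC))
c=s["color"][125:275,255:415];a=cv2.resize(c,(640,600),interpolation=cv2.INTER_CUBIC);cv2.imwrite("pics/sc.png",a)
for n,u,v,z in [("stand",373/800*560,346*.7,.012),("mill",470*.7,313*.7,.098),("plate",604*.7,313*.7,.05),("cup",588*.7,259*.7,.06)]: print(n,px2w(t,u,v,z).round(3))
E
```

```text
stand [0.375 0.265 0.012]
mill [0.445 0.022 0.098]
plate [ 0.442 -0.324  0.05 ]
cup [ 0.581 -0.289  0.06 ]
```

View pics/tc.png

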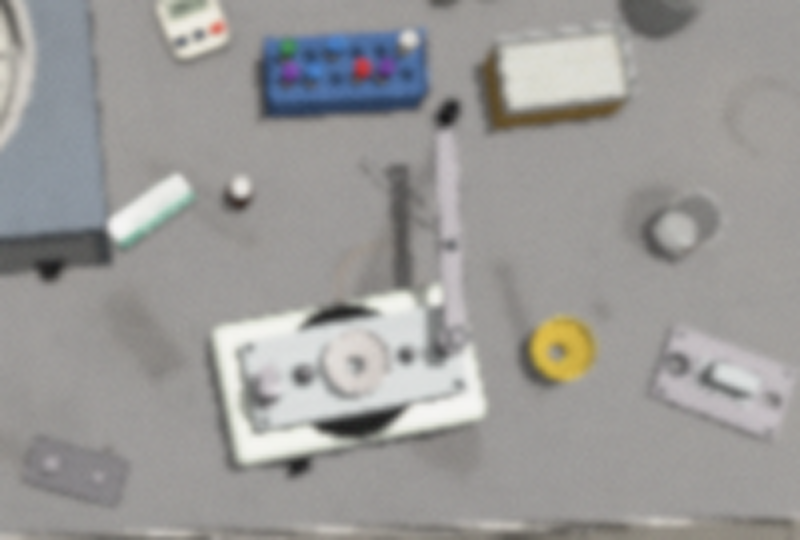

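View pics/sc.png

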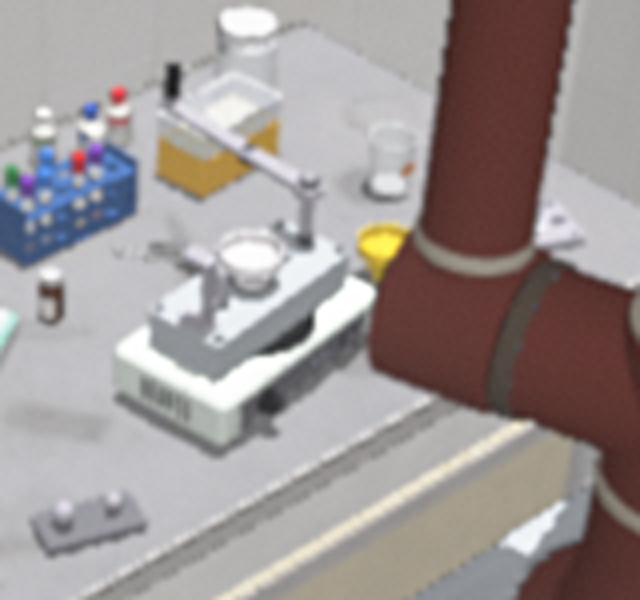

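```bash
cat > fit.py <<'E'
from h import *
import pickle
from scipy.optimize import least_squares
t=pickle.load(open("top0.pkl","rb"));s=pickle.load(open("scene0.pkl","rb"))
T=lambda x,y:(242+(x+.5)/4-.5,125+(y+.5)/4-.5)
S=lambda x,y:(255+(x+.5)/4-.5,125+(y+.5)/4-.5)
def tf(p,m): c,q=np.cos(p[2]),np.sin(p[2]); return np.array([p[0]+c*m[0]-q*m[1],p[1]+q*m[0]+c*m[1],m[2]])
def fit(obs,x0):
    f=lambda p:np.concatenate([w2px(d,tf(p,m))-uv for d,uv,m in obs])
    r=least_squares(f,x0,loss="soft_l1");print(r.x.round(4),"res",r.fun.reshape(-1,2).round(1).tolist());return r.x
E
cat > f0.py <<'E'
from fit import *
M=fit([(t,T(357,362),(0,0,.133)),(t,T(304,375),(0,.046,.125)),(t,T(406,355),(0,-.046,.125)),
(t,T(242,345),(.04,.095,.098)),(t,T(258,430),(-.04,.095,.098)),(t,T(462,390),(-.04,-.095,.098)),
(t,T(213,328),(.065,.116,.058)),(t,T(243,465),(-.065,.116,.058)),(t,T(485,413),(-.065,-.116,.058)),
(s,S(251,248),(0,0,.133)),(s,S(117,345),(.065,.116,.058)),(s,S(235,405),(-.065,.116,.058)),(s,S(378,295),(-.065,-.116,.058))],[.445,.02,.15])
P=fit([(t,T(678,365),(0,.046,.012)),(t,T(773,398),(0,-.046,.012)),(t,T(732,378),(0,0,.048)),(t,T(673,327),(.035,.06,.012)),(t,T(652,393),(-.035,.06,.012)),(t,T(772,436),(-.035,-.06,.012)),(t,T(795,372),(.035,-.06,.012))],[.44,-.32,-.3])
B=fit([(t,T(35,437),(.022,.045,.012)),(t,T(130,462),(.022,-.045,.012)),(t,T(120,505),(-.022,-.045,.012)),(t,T(22,480),(-.022,.045,.012)),(t,T(52,463),(0,.022,.028)),(t,T(98,477),(0,-.022,.028)),(s,S(62,513),(0,.022,.028)),(s,S(115,500),(0,-.022,.026))],[.375,.265,-.2])
print("cup",px2w(t,*T(698,214),.06),px2w(t,*T(676,231),.006),px2w(s,*S(391,132),.06),px2w(s,*S(387,186),.006))
print("knob",px2w(t,*T(449,108),.198),px2w(s,*S(173,65),.198),"piv",px2w(t,*T(455,335),.16))
E
python3 f0.py
```

```text
[0.4542 0.0178 0.1826] res [[0.4, -0.1], [0.4, -0.3], [0.9, -0.7], [-0.9, -0.1], [-0.0, 0.9], [1.9, -0.2], [-1.3, 0.1], [-1.2, 1.1], [1.5, 0.9], [0.2, -0.1], [-1.6, 0.2], [-2.2, 0.4], [0.4, -2.3]]
[ 0.4431 -0.3348 -0.3799] res [[-0.5, -0.1], [-0.6, 0.3], [1.0, -0.2], [0.1, -0.6], [-0.5, 0.4], [0.4, 0.9], [0.3, -0.7]]
[ 0.3739  0.267  -0.2838] res [[0.0, -0.3], [-0.1, -0.2], [-0.8, 0.6], [0.0, 0.5], [-0.1, 0.3], [0.1, -0.1], [0.6, -1.0], [-0.5, -0.7]]
cup [ 0.59243943 -0.30675929  0.06      ] [ 0.58801408 -0.3025175   0.006     ] [ 0.59376411 -0.30802465  0.06      ] [ 0.579907   -0.29477651  0.006     ]
knob [ 0.65833778 -0.05876009  0.198     ] [ 0.65873476 -0.06344041  0.198     ] piv [ 0.47153963 -0.06124373  0.16      ]
```

```bash
cat > ov.py <<'E'
from f0 import *
def pic(d,x0,x1,y0,y1,k,pts):
    im=cv2.resize(d["color"][y0:y1,x0:x1],None,fx=k,fy=k,interpolation=cv2.INTER_CUBIC)
    for p in pts:
        q=(w2px(d,p)-[x0,y0]+.5)*k; cv2.circle(im,tuple(q.astype(int)),1,(0,0,255),-1)
    return im
circ=lambda c,z,r:[(c[0]+r*np.cos(a),c[1]+r*np.sin(a),z) for a in np.linspace(0,6.28,24)]
mp=[tf(M,m) for m in [(sx*a,sy*b,z) for a,b,z in((.04,.095,.098),(.065,.116,.058)) for sx in(1,-1) for sy in(1,-1)]+[(0,.046,.134),(0,-.046,.134),(0,-.08,.16)]]+circ(M,.133,.029)
cp=circ((.591,-.306),.06,.026)+circ((.591,-.306),.0,.024)
pp=[tf(P,m) for m in [(a,b,.012) for a in(.035,-.035) for b in(.06,-.06)]+[(a,b,.048) for a in(.01,-.01) for b in(.023,-.023)]]
a=pic(t,290,370,190,245,5,mp); b=pic(s,280,365,175,245,5,mp)
c=pic(t,242,282,228,258,10,[]); d=pic(s,258,298,242,272,10,[])
e=pic(t,400,445,165,240,4,cp+pp); f=pic(s,335,375,150,185,5,cp)
W=np.zeros((600,800,3),np.uint8)
def put(i,x,y): h,w=min(i.shape[0],600-y),min(i.shape[1],800-x); W[y:y+h,x:x+w]=i[:h,:w]
put(a,0,0);put(b,400,0);put(c[:,:320],0,300);put(d[:250],320,350);put(e[:,:180],620,350);put(f,420,500) if 0 else None
cv2.imwrite("pics/ov.png",W)
E
python3 ov.py >/dev/null
```

```text
(no output)
```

View pics/ov.png

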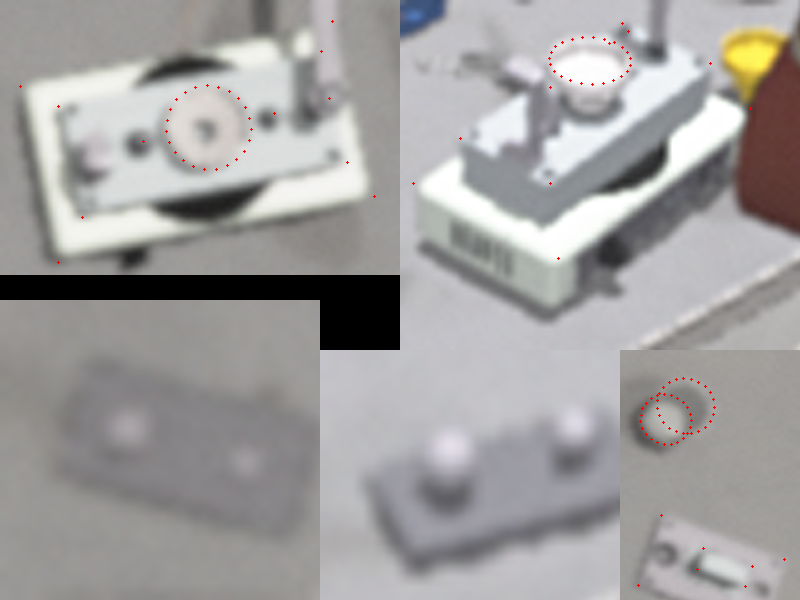

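The scene crop shows the grey stand. The ball at (450,450) is bigger than the one at (575,425), so I'll take the right-hand one, at stand y = -22. The purple stand and the yellow funnel at (755,60) are look-alikes. The mill, cup and plate overlays match within about 2 mm.

```bash
cat > plan.py <<'E'
from h import *
import sys,json
# mill pose and tool yaw helpers
def pose(yaw): return R.from_euler("z",yaw,degrees=True)*R.from_matrix(np.diag([1.,-1,-1]))
def plan(wps,maxs=.9,start=None):
    """wps: (grip,x,y,z,yaw_deg[,step share]); prints rows"""
    o=ctrl.get_obs(); p=np.array(o["tool_pos"]); r=R.from_rotvec(o["tool_rot"]); rows=[]
    for w in wps:
        g,tp,tr=w[0],np.array(w[1:4]),pose(w[4]); m=w[5] if len(w)>5 else maxs
        n=int(np.ceil(max(np.linalg.norm(tp-p)/.05/m,np.degrees((r.inv()*tr).magnitude())/8/.9,1)-.05))
        for k in range(n,0,-1):
            d=(r.inv().apply(tp-p)/k/.05).round(2); a=((r.inv()*tr).as_rotvec()/k/np.radians(8)).round(2)
            a[np.abs(a)<.02]=0
            rows.append([g,(d+0).tolist(),(a+0).tolist()]); p=p+r.apply(d*.05); r=r*R.from_rotvec(a*np.radians(8))
    for i in range(0,len(rows),8): print(json.dumps(rows[i:i+8]).replace(" ",""))
    print(len(rows),"end",p.round(4),"from",np.round(o["tool_pos"],4),round(o["t"],2))
E
python3 -c "
from plan import *
plan([(1,.38,-.3,.27,24),(1,.43,-.05,.27,60),(.5,.3677,.2459,.15,73.7),(.5,.3677,.2459,.05,73.7)])"
```

```text
[[1,[0.64,-0.56,-0.11],[0.0,0.0,0.0]],[1,[0.64,-0.56,-0.11],[0.0,0.0,0.0]],[1,[0.64,-0.56,-0.11],[0.0,0.0,0.0]],[1,[0.64,-0.56,-0.11],[0.0,0.0,0.0]],[1,[0.64,-0.55,-0.12],[0.0,0.0,0.0]],[1,[0.63,-0.56,-0.11],[0.0,0.0,0.0]],[1,[0.64,-0.55,-0.12],[0.0,0.0,0.03]],[1,[0.49,-0.69,0.0],[0.0,0.0,-0.75]]]
[[1,[0.56,-0.64,0.0],[0.0,0.0,-0.75]],[1,[0.62,-0.58,0.0],[0.0,0.0,-0.75]],[1,[0.68,-0.51,0.0],[0.0,0.0,-0.75]],[1,[0.73,-0.43,0.01],[0.0,0.0,-0.75]],[1,[0.78,-0.35,0.0],[0.0,0.0,-0.75]],[0.5,[0.56,-0.5,0.3],[0.0,0.0,-0.21]],[0.5,[0.58,-0.49,0.3],[0.0,0.0,-0.21]],[0.5,[0.59,-0.47,0.3],[0.0,0.0,-0.22]]]
[[0.5,[0.6,-0.45,0.3],[0.0,0.0,-0.21]],[0.5,[0.62,-0.44,0.3],[0.0,0.0,-0.22]],[0.5,[0.63,-0.42,0.3],[0.0,0.0,-0.21]],[0.5,[0.65,-0.4,0.31],[0.0,0.0,-0.22]],[0.5,[0.65,-0.37,0.3],[0.0,0.0,-0.21]],[0.5,[0.0,0.0,0.67],[0.0,0.0,0.0]],[0.5,[0.0,0.0,0.67],[0.0,0.0,0.0]],[0.5,[0.0,0.0,0.66],[0.0,0.0,0.0]]]
24 end [0.3677 0.246  0.0501] from [ 0.2563 -0.5694  0.2302] 0.1
```

Request:
play_rows:
  series:
    - [1,[0.64,-0.56,-0.11],[0,0,0]]
    - [1,[0.64,-0.56,-0.11],[0,0,0]]
    - [1,[0.64,-0.56,-0.11],[0,0,0]]
    - [1,[0.64,-0.56,-0.11],[0,0,0]]
    - [1,[0.64,-0.55,-0.12],[0,0,0]]
    - [1,[0.63,-0.56,-0.11],[0,0,0]]
    - [1,[0.64,-0.55,-0.12],[0,0,0.03]]
    - [1,[0.49,-0.69,0],[0,0,-0.75]]

```text
t: 1.1
tool_pos: [0.3891, -0.2577, 0.2709]
tool_rot: [3.033, 0.817, 0.001]
contact_force: [0.3, 1.3, -0.4]
opening: 0.0853
grip_force: 0.0
```

Request:
play_rows:
  series:
    - [1,[0.56,-0.64,0],[0,0,-0.75]]
    - [1,[0.62,-0.58,0],[0,0,-0.75]]
    - [1,[0.68,-0.51,0],[0,0,-0.75]]
    - [1,[0.73,-0.43,0.01],[0,0,-0.75]]
    - [1,[0.78,-0.35,0],[0,0,-0.75]]
    - [0.5,[0.56,-0.5,0.3],[0,0,-0.21]]
    - [0.5,[0.58,-0.49,0.3],[0,0,-0.21]]
    - [0.5,[0.59,-0.47,0.3],[0,0,-0.22]]

```text
t: 2.1
tool_pos: [0.4065, 0.0615, 0.2244]
tool_rot: [-2.647, -1.691, 0.001]
contact_force: [0.5, -0.5, -0.6]
opening: 0.0428
grip_force: 0.0
```

Request:
play_rows:
  series:
    - [0.5,[0.6,-0.45,0.3],[0,0,-0.21]]
    - [0.5,[0.62,-0.44,0.3],[0,0,-0.22]]
    - [0.5,[0.63,-0.42,0.3],[0,0,-0.21]]
    - [0.5,[0.65,-0.4,0.31],[0,0,-0.22]]
    - [0.5,[0.65,-0.37,0.3],[0,0,-0.21]]
    - [0.5,[0,0,0.67],[0,0,0]]
    - [0.5,[0,0,0.67],[0,0,0]]
    - [0.5,[0,0,0],[0,0,0]]

```text
t: 3.1
tool_pos: [0.3653, 0.244, 0.0796]
tool_rot: [-2.513, -1.883, 0.011]
contact_force: [-0.8, -0.9, 0.1]
opening: 0.043
grip_force: 0.0
```

```bash
python3 - <<'E'
from plan import *
import pickle
for n in("top","scene"):
    d=shot(n); pickle.dump(d,open(f"{n}1.pkl","wb"))
    for p in ([.3677,.2459,.024],):
        q=w2px(d,p); print(n,q); x,y=int(q[0]),int(q[1])
        im=cv2.resize(d["color"][y-22:y+18,x-24:x+16],(400,400),interpolation=cv2.INTER_CUBIC)
        pickle.dump((x-24,y-22),open(f"{n}o.pkl","wb"))
        cv2.circle(im,(int((q[0]-x+24+.5)*10),int((q[1]-y+22+.5)*10)),2,(0,0,255),-1)
        globals()[n]=im
cv2.imwrite("pics/ball.png",np.hstack([globals()["top"],scene]))
plan([(.5,.3677,.2459,.0145,73.7,.5)])
E
```

```text
top [266.2563216  243.86546993]
scene [282.92266402 249.34499445]
[[0.5,[0.0,0.0,0.46],[0.0,0.0,0.0]],[0.5,[0.01,-0.01,0.46],[0.0,0.0,0.0]],[0.5,[0.0,0.0,0.46],[0.0,0.0,0.0]]]
3 end [0.3678 0.2458 0.0143] from [0.3681 0.2451 0.0833] 3.2
```

View pics/ball.png

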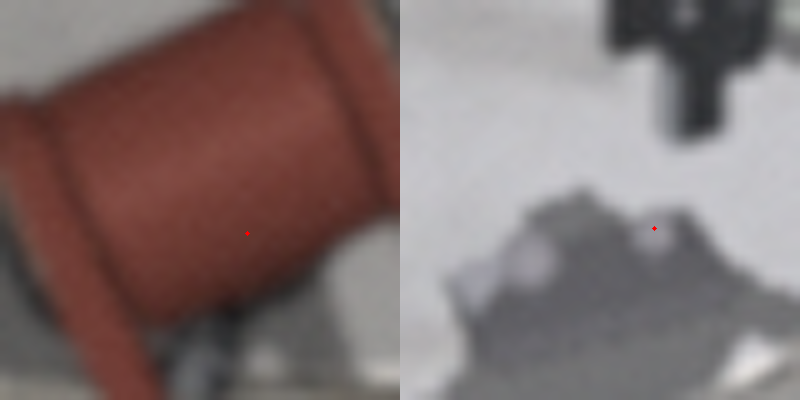

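The predicted ball point in the scene view (654,228) sits on the smaller ball at (653,232), so I'll descend and grip.

Request:
play_rows:
  series:
    - [0.5,[0,0,0.46],[0,0,0]]
    - [0.5,[0,0,0.46],[0,0,0]]
    - [0.5,[0,0,0.46],[0,0,0]]
    - [0.5,[0,0,0],[0,0,0]]
    - [0,[0,0,0],[0,0,0]]
    - [0,[0,0,0],[0,0,0]]
    - [0,[0,0,0],[0,0,0]]
    - [0,[0,0,0],[0,0,0]]
  force: 25

```text
t: 4.2
tool_pos: [0.3672, 0.2463, 0.0154]
tool_rot: [-2.512, -1.88, 0.001]
contact_force: [-7.5, 3.5, 6.8]
opening: 0.0122
grip_force: 24.3
```

```bash
python3 - <<'E'
from plan import *
plan([(0,.3677,.2459,.11,73.7),(0,.40,.2,.22,80),(0,.4545,.018,.22,100.5),(0,.4545,.018,.150,100.5,.5)])
E
```

```text
[[0,[0.0,0.0,-0.63],[0.0,0.0,0.0]],[0,[0.0,0.0,-0.63],[0.0,0.0,0.0]],[0,[0.0,0.01,-0.63],[-0.02,0.0,0.0]],[0,[-0.23,0.29,-0.73],[0.0,0.0,-0.27]],[0,[-0.24,0.28,-0.74],[0.0,0.0,-0.26]],[0,[-0.26,0.28,-0.73],[0.0,0.0,-0.27]],[0,[-0.68,0.34,0.0],[0.0,0.0,-0.51]],[0,[-0.7,0.29,0.0],[0.0,0.0,-0.51]]]
[[0,[-0.72,0.24,0.0],[0.0,0.0,-0.51]],[0,[-0.74,0.19,0.0],[0.0,0.0,-0.51]],[0,[-0.74,0.14,-0.01],[0.0,0.0,-0.52]],[0,[0.0,0.0,0.47],[0.0,0.0,0.0]],[0,[0.0,0.0,0.47],[0.0,0.0,0.0]],[0,[-0.01,-0.01,0.46],[0.0,0.0,0.0]]]
14 end [0.4543 0.0178 0.15  ] from [0.3672 0.2463 0.0154] 4.2
```

Request:
play_rows:
  series:
    - [0,[0,0,-0.1],[0,0,0]]
    - [0,[0,0,0],[0,0,0]]

```text
t: 4.45
tool_pos: [0.3694, 0.2456, 0.0203]
tool_rot: [2.513, 1.883, 0.005]
contact_force: [0.2, 0.4, -0.0]
opening: 0.0126
grip_force: 24.3
```

```bash
python3 - <<'E'
from plan import *
d=shot("scene"); q=w2px(d,[.3677,.2459,.024]); x,y=q.astype(int)
cv2.imwrite("pics/ball2.png",cv2.resize(d["color"][y-25:y+15,x-25:x+25],(800,600),interpolation=cv2.INTER_CUBIC)); print(q-[x-25,y-25])
o=ctrl.get_obs();print({k:np.round(o[k],4) for k in("opening","contact_force","tool_pos","grip_force")})
E
```

```text
[25.92266402 25.34499445]
{'opening': np.float64(0.0127), 'contact_force': array([ 0.3216, -0.1993,  0.3973]), 'tool_pos': array([0.3692, 0.2454, 0.02  ]), 'grip_force': np.float64(24.3361)}
```

View pics/ball2.png

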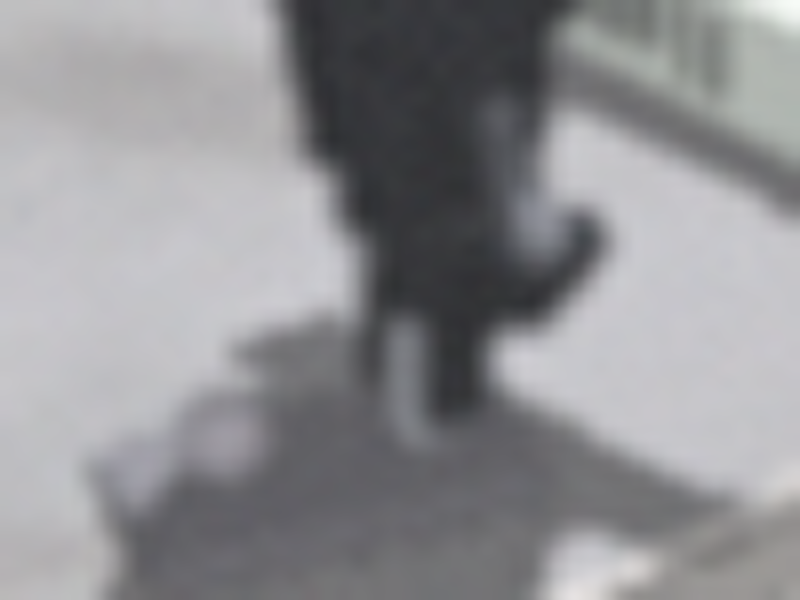

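The opening stays at 12.6 mm with the grip force up and no outside load, so the ball is held and clear of the seat. Carrying on to the funnel.

```bash
python3 - <<'E'
from plan import *
plan([(0,.3690,.2459,.11,73.7),(0,.40,.2,.22,80),(0,.4555,.018,.22,100.5),(0,.4555,.018,.147,100.5,.5)])
E
```

```text
[[0,[0.01,0.0,-0.9],[0.0,0.0,0.0]],[0,[0.0,0.0,-0.9],[0.02,0.0,0.0]],[0,[-0.23,0.28,-0.73],[0.0,0.0,-0.26]],[0,[-0.25,0.28,-0.74],[0.0,0.0,-0.27]],[0,[-0.25,0.26,-0.73],[0.0,0.0,-0.26]],[0,[-0.68,0.35,0.0],[0.0,0.0,-0.51]],[0,[-0.7,0.3,0.0],[0.0,0.0,-0.51]],[0,[-0.72,0.24,0.0],[0.0,0.0,-0.51]]]
[[0,[-0.74,0.19,0.0],[0.0,0.0,-0.52]],[0,[-0.75,0.14,-0.01],[0.0,0.0,-0.51]],[0,[0.0,0.0,0.49],[0.0,0.0,0.0]],[0,[0.0,0.0,0.49],[0.0,0.0,0.0]],[0,[0.0,0.0,0.48],[0.0,0.0,0.0]]]
13 end [0.4554 0.018  0.1472] from [0.3692 0.2454 0.02  ] 4.5
```

Request:
play_rows:
  series:
    - [0,[0,0,-0.9],[0,0,0]]
    - [0,[0,0,-0.9],[0,0,0]]
    - [0,[-0.23,0.28,-0.73],[0,0,-0.26]]
    - [0,[-0.25,0.28,-0.74],[0,0,-0.27]]
    - [0,[-0.25,0.26,-0.73],[0,0,-0.26]]
    - [0,[-0.68,0.35,0],[0,0,-0.51]]
    - [0,[-0.7,0.3,0],[0,0,-0.51]]
    - [0,[-0.72,0.24,0],[0,0,-0.51]]

```text
t: 5.5
tool_pos: [0.4329, 0.089, 0.2195]
tool_rot: [2.174, 2.266, 0.002]
contact_force: [0.8, -0.1, 0.2]
opening: 0.0124
grip_force: 24.4
```

Request:
play_rows:
  series:
    - [0,[-0.74,0.19,0],[0,0,-0.52]]
    - [0,[-0.75,0.14,0],[0,0,-0.51]]
    - [0,[0,0,0.49],[0,0,0]]
    - [0,[0,0,0.49],[0,0,0]]
    - [0,[0,0,0.48],[0,0,0]]
    - [0,[0,0,0],[0,0,0]]
    - [0,[0,0,0],[0,0,0]]

```text
t: 6.38
tool_pos: [0.455, 0.0171, 0.147]
tool_rot: [2.009, 2.413, 0.001]
contact_force: [0.2, -0.4, -0.3]
opening: 0.0125
grip_force: 24.4
```

Request:
play_rows:
  series:
    - [0.4,[0,0,0],[0,0,0]]
    - [0.4,[0,0,0],[0,0,0]]
    - [0.4,[0,0,0],[0,0,0]]
    - [0.4,[0,0,0],[0,0,0]]
    - [0.4,[0,0,0],[0,0,0]]

```text
t: 7.0
tool_pos: [0.4543, 0.0173, 0.1458]
tool_rot: [2.01, 2.415, 0.0]
contact_force: [0.2, 0.3, -0.4]
opening: 0.0342
grip_force: 0.0
```

```bash
python3 - <<'E'
from plan import *
plan([(1,.4555,.018,.175,100.5,.6),(1,.4555,.018,.1085,100.5,.5)])
E
```

```text
[[1,[0.01,0.03,-0.58],[0.0,0.0,0.0]],[1,[0.0,0.0,0.44],[0.0,0.0,0.0]],[1,[0.0,0.0,0.44],[0.0,0.0,0.0]],[1,[0.0,0.0,0.45],[0.0,0.0,0.0]]]
4 end [0.4557 0.0181 0.1083] from [0.4543 0.0173 0.1458] 7.0
```

Request:
play_rows:
  series:
    - [1,[0.01,0.03,-0.58],[0,0,0]]
    - [1,[0,0,0],[0,0,0]]
    - [1,[0,0,0.44],[0,0,0]]
    - [1,[0,0,0.44],[0,0,0]]
    - [1,[0,0,0.45],[0,0,0]]
    - [0.45,[0,0,0],[0,0,0]]
    - [0.45,[0,0,0],[0,0,0]]
    - [0.45,[0,0,0],[0,0,0]]
  force: 20

```text
t: 8.0
tool_pos: [0.4557, 0.018, 0.1089]
tool_rot: [2.009, 2.415, -0.0]
contact_force: [-2.2, -0.7, -0.0]
opening: 0.0562
grip_force: 21.9
```

```bash
python3 - <<'E'
from plan import *
o=ctrl.get_obs();print({k:np.round(o[k],4) for k in("opening","contact_force","tool_pos","grip_force")})
y=100.5
plan([(.45,.455,.0175,.20,y,.6),(.45,.5,-.12,.24,y),(.45,.592,-.306,.20,y),(.45,.592,-.306,.08,y)])
E
```

```text
{'opening': np.float64(0.0562), 'contact_force': array([-2.206 , -0.6865, -0.0073]), 'tool_pos': array([0.4557, 0.018 , 0.1089]), 'grip_force': np.float64(21.9052)}
[[0.45,[0.0,-0.01,-0.61],[0.0,0.0,0.0]],[0.45,[0.0,0.0,-0.61],[0.0,0.0,0.0]],[0.45,[-0.01,-0.01,-0.6],[0.0,0.0,0.0]],[0.45,[-0.72,0.1,-0.2],[0.0,0.0,0.0]],[0.45,[-0.72,0.1,-0.2],[0.0,0.0,0.0]],[0.45,[-0.71,0.1,-0.2],[0.0,0.0,0.0]],[0.45,[-0.72,0.09,-0.2],[0.0,0.0,0.0]],[0.45,[-0.8,0.23,0.16],[0.0,0.0,0.0]]]
[[0.45,[-0.8,0.23,0.16],[0.0,0.0,0.0]],[0.45,[-0.8,0.22,0.16],[0.0,0.0,0.0]],[0.45,[-0.79,0.23,0.16],[0.0,0.0,0.0]],[0.45,[-0.8,0.22,0.16],[0.0,0.0,0.0]],[0.45,[0.0,0.0,0.8],[0.0,0.0,0.0]],[0.45,[0.0,0.0,0.8],[0.0,0.0,0.0]],[0.45,[0.0,0.0,0.8],[0.0,0.0,0.0]]]
15 end [ 0.5918 -0.3061  0.0799] from [0.4557 0.018  0.1089] 8.0
```

Request:
play_rows:
  series:
    - [0.45,[0,0,-0.61],[0,0,0]]
    - [0.45,[0,0,-0.61],[0,0,0]]
    - [0.45,[0,0,-0.61],[0,0,0]]
    - [0.45,[-0.72,0.1,-0.2],[0,0,0]]
    - [0.45,[-0.72,0.1,-0.2],[0,0,0]]
    - [0.45,[-0.72,0.1,-0.2],[0,0,0]]
    - [0.45,[-0.72,0.1,-0.2],[0,0,0]]
    - [0.45,[-0.8,0.23,0.16],[0,0,0]]

```text
t: 9.0
tool_pos: [0.5219, -0.159, 0.2352]
tool_rot: [2.006, 2.41, 0.003]
contact_force: [1.4, -0.2, -0.6]
opening: 0.0565
grip_force: 22.0
```

Request:
play_rows:
  series:
    - [0.45,[-0.8,0.23,0.16],[0,0,0]]
    - [0.45,[-0.8,0.22,0.16],[0,0,0]]
    - [0.45,[-0.8,0.23,0.16],[0,0,0]]
    - [0.45,[-0.8,0.22,0.16],[0,0,0]]
    - [0.45,[0,0,0.8],[0,0,0]]
    - [0.45,[0,0,0.8],[0,0,0]]
    - [0.45,[0,0,0.6],[0,0,0]]
    - [0.45,[0,0,0],[0,0,0]]

```text
t: 10.0
tool_pos: [0.5919, -0.3054, 0.0871]
tool_rot: [-2.006, -2.411, 0.001]
contact_force: [0.6, 0.2, 0.0]
opening: 0.0568
grip_force: 22.0
```

```bash
python3 - <<'E'
from plan import *
import pickle
o=ctrl.get_obs();print({k:np.round(o[k],4) for k in("opening","contact_force","tool_pos","grip_force")})
d=shot("scene");c=d["color"][105:225,300:400]
t=shot("top");pickle.dump(t,open("top2.pkl","wb")); e=t["color"][180:240,290:370]
cv2.imwrite("pics/cup.png",np.hstack([cv2.resize(c,(460,552),interpolation=cv2.INTER_CUBIC),cv2.copyMakeBorder(cv2.resize(e,(336,252),interpolation=cv2.INTER_CUBIC),0,300,0,0,0)]))
plan([(.45,.592,-.306,.058,100.5,.3)])
E
```

```text
{'opening': np.float64(0.0568), 'contact_force': array([0.5506, 0.1915, 0.0438]), 'tool_pos': array([ 0.5919, -0.3054,  0.0871]), 'grip_force': np.float64(21.9654)}
[[0.45,[0.01,-0.01,0.22],[0.0,0.0,0.0]],[0.45,[0.01,-0.02,0.22],[0.0,0.0,0.0]],[0.45,[0.0,-0.01,0.23],[0.0,0.0,0.0]]]
3 end [ 0.5921 -0.3062  0.0579] from [ 0.5942 -0.3068  0.0914] 10.1
```

View pics/cup.png

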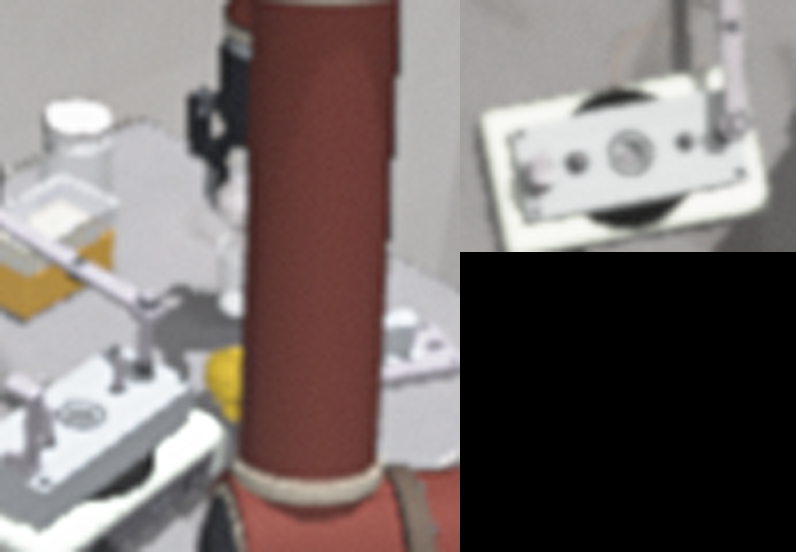

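In the right crop the well at (630,152) shows a bright ball inside the ring, and the pins are at (577,162) and (685,142). In the left crop the funnel hangs over the cup at (232,200). Lowering it now.

Request:
play_rows:
  series:
    - [0.45,[0.02,-0.03,0.22],[0,0,0]]
    - [0.45,[0,0,0.22],[0,0,0]]
    - [0.45,[0,0,0.22],[0,0,0]]
    - [0.45,[0,0,0],[0,0,0]]
    - [0.45,[0,0,0],[0,0,0]]

```text
t: 10.72
tool_pos: [0.5916, -0.3055, 0.0564]
tool_rot: [-2.009, -2.414, -0.0]
contact_force: [-0.3, 0.3, -0.3]
opening: 0.0565
grip_force: 22.0
```

```bash
python3 - <<'E'
from plan import *
import pickle
d=pickle.load(open("top2.pkl","rb"))
f=lambda x,y:(290+(x-460+.5)/4.2-.5,180+(y+.5)/4.2-.5)
for n,x,y,z in(("well",630,152,.098),("big",577,161,.128),("small",685,142,.128)): print(n,px2w(d,*f(x,y),z))
g=cv2.cvtColor(d["color"],cv2.COLOR_BGR2GRAY)[205:228,310:350]
cc=cv2.resize(d["color"][200:232,308:352],(660,480),interpolation=cv2.INTER_CUBIC);cv2.imwrite("pics/pins.png",cc)
plan([(.85,.592,-.306,.0577,100.5,.3)])
E
```

```text
well [0.45605985 0.01776021 0.098     ]
big [0.44582618 0.06500328 0.128     ]
small [ 0.45949284 -0.02412498  0.128     ]
[[0.85,[-0.01,0.01,-0.03],[0.0,0.0,0.0]]]
1 end [ 0.5922 -0.3059  0.0579] from [ 0.5916 -0.3055  0.0564] 10.72
```

Request:
play_rows:
  series:
    - [0.85,[0,0,0],[0,0,0]]
    - [0.85,[0,0,0],[0,0,0]]
    - [0.85,[0,0,0],[0,0,0]]
    - [1,[0,0,0],[0,0,0]]
    - [1,[0,0,-0.5],[0,0,0]]
    - [1,[0,0,-0.9],[0,0,0]]
    - [1,[0,0,-0.9],[0,0,0]]

```text
t: 11.6
tool_pos: [0.5914, -0.3054, 0.1726]
tool_rot: [-2.009, -2.414, 0.0]
contact_force: [0.3, -0.1, -0.4]
opening: 0.0854
grip_force: 0.0
```

View pics/pins.png

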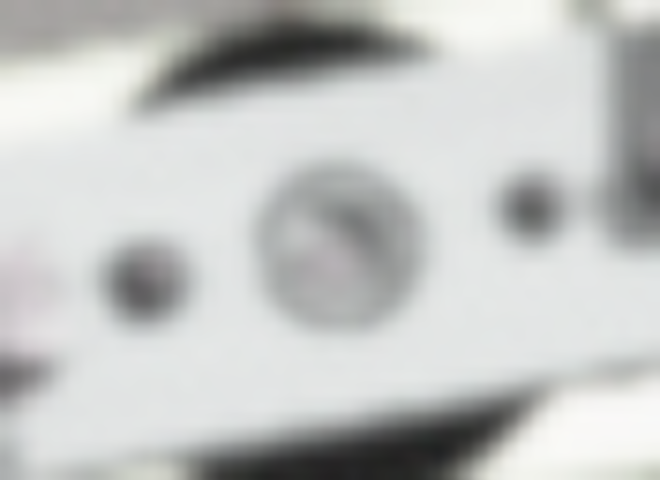

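```bash
python3 - <<'E'
from fit import *
from plan import plan
d=pickle.load(open("top2.pkl","rb"))
f=lambda x,y:(308+(x+.5)/15-.5,200+(y+.5)/15-.5)
for z in(.110,.118,.128):
  fit([(d,f(340,245),(0,0,.097)),(d,f(145,283),(0,.046,z)),(d,f(533,207),(0,-.046,z))],[.455,.018,.18])
d=shot("top");pickle.dump(d,open("top3.pkl","rb".replace("r","w")))
plan([(1,.5,-.33,.15,80),(1,.444,-.335,.10,68.2),(1,.444,-.335,.045,68.2,.5)])
E
```

```text
[0.4549 0.0185 0.1715] res [[-0.3, 0.3], [0.2, -0.2], [0.1, -0.1]]
[0.4541 0.0191 0.1716] res [[-0.5, 0.5], [0.2, -0.2], [0.3, -0.2]]
[0.4532 0.02   0.1718] res [[-0.7, 0.8], [0.2, -0.3], [0.4, -0.4]]
[[1,[-0.03,-0.65,0.2],[0.02,0.02,0.85]],[1,[-0.11,-0.64,0.21],[0.02,0.0,0.85]],[1,[-0.18,-0.62,0.21],[0.03,0.02,0.86]],[1,[-0.15,-0.54,0.5],[0.0,0.0,0.74]],[1,[-0.2,-0.53,0.5],[0.0,0.0,0.73]],[1,[0.0,0.0,0.37],[0.0,0.0,0.0]],[1,[0.0,0.0,0.36],[0.0,0.0,0.0]],[1,[0.0,0.0,0.37],[0.0,0.0,0.0]]]
8 end [ 0.444  -0.3349  0.0449] from [ 0.5947 -0.3075  0.1814] 11.65
```

```bash
python3 - <<'E' 
from fit import *
x0,y0,x1,y1=398,200,446,242
d=t; c=cv2.resize(d["color"][y0:y1,x0:x1],None,fx=16,fy=16,interpolation=cv2.INTER_CUBIC)
b,g,r=[c[...,i].astype(int) for i in range(3)]
gr=cv2.cvtColor(c,cv2.COLOR_BGR2GRAY)
pk=((r-g)>8).astype(np.uint8)*255
print("bg",np.median(c.reshape(-1,3),0), "r-g pct",np.percentile(r-g,[5,50,75,95]), "gray pct",np.percentile(gr,[1,5,25,50,75,90,97,99.5]))
vis=np.hstack([c[:, :],])
cv2.imwrite("pics/plate.png",cv2.resize(c,(768,672))[80:,:] if 0 else c[:600])
E
```

```text
bg [155. 158. 160.] r-g pct [-1.  2.  3.  6.] gray pct [120. 140. 156. 158. 164. 188. 194. 218.]
```

View pics/plate.png

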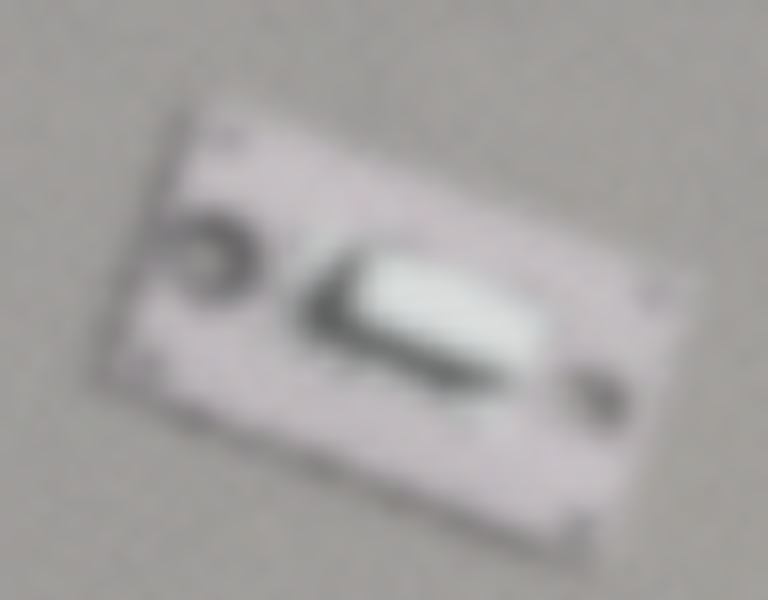

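```bash
python3 - <<'E' 
from fit import *
from plan import plan
f=lambda x,y:(398+(x+.5)/16-.5,200+(y+.5)/16-.5)
for zz in (.048,):
  C=[(t,f(195,100),(.035,.06,.012)),(t,f(700,275),(.035,-.06,.012)),(t,f(588,560),(-.035,-.06,.012)),(t,f(105,375),(-.035,.06,.012))]
  H=[(t,f(217,255),(0,.046,.012)),(t,f(598,398),(0,-.046,.012))]
  G=[(t,f(447,308),(0,0,.048))]
  x0=[.443,-.333,-.38]
  fit(C,x0);fit(C+H,x0);fit(C+H+G,x0); print(px2w(t,*f(447,308),.048),px2w(t,*f(400,329),.012))
E
```

```text
[ 0.4436 -0.3344 -0.3872] res [[0.2, -0.2], [-0.7, 0.2], [0.5, -0.0], [-0.1, 0.0]]
[ 0.4436 -0.3353 -0.3876] res [[0.5, -0.2], [-0.5, 0.2], [0.8, -0.0], [0.2, 0.0], [-0.3, 0.1], [-0.6, -0.1]]
[ 0.4437 -0.3351 -0.3877] res [[0.4, -0.2], [-0.5, 0.2], [0.7, -0.0], [0.1, 0.0], [-0.3, 0.1], [-0.6, -0.1], [0.3, -0.0]]
[ 0.44365228 -0.33412451  0.048     ] [ 0.44312367 -0.33519575  0.012     ]
```

```bash
python3 - <<'E' 
from plan import plan
plan([(1,.5,-.33,.15,80),(.7,.444,-.3348,.10,67.8),(.7,.444,-.3348,.0155,67.8,.6)])
E
```

```text
[[1,[-0.03,-0.65,0.2],[0.02,0.02,0.85]],[1,[-0.11,-0.64,0.21],[0.02,0.0,0.85]],[1,[-0.18,-0.62,0.21],[0.03,0.02,0.86]],[0.7,[-0.15,-0.54,0.5],[0.0,0.0,0.76]],[0.7,[-0.2,-0.53,0.5],[0.0,0.0,0.76]],[0.7,[0.0,0.0,0.56],[0.0,0.0,0.0]],[0.7,[0.0,0.0,0.56],[0.0,0.0,0.0]],[0.7,[0.0,0.0,0.57],[0.0,0.0,0.0]]]
8 end [ 0.444  -0.3349  0.0154] from [ 0.5947 -0.3075  0.1814] 11.65
```

Request:
play_rows:
  series:
    - [1,[-0.03,-0.65,0.2],[0,0,0.85]]
    - [1,[-0.11,-0.64,0.21],[0,0,0.85]]
    - [1,[-0.18,-0.62,0.21],[0,0,0.86]]
    - [0.7,[-0.15,-0.54,0.5],[0,0,0.76]]
    - [0.7,[-0.2,-0.53,0.5],[0,0,0.76]]
    - [0.7,[0,0,0.56],[0,0,0]]
    - [0.7,[0,0,0],[0,0,0]]
    - [0.7,[0,0,0],[0,0,0]]

```text
t: 12.65
tool_pos: [0.4416, -0.3333, 0.0639]
tool_rot: [2.606, 1.752, 0.001]
contact_force: [0.4, -0.7, 0.1]
opening: 0.0597
grip_force: 0.0
```

```bash
python3 - <<'E' 
from plan import *
plan([(.7,.444,-.3348,.0155,67.8,.5)])
print(R.from_rotvec(ctrl.get_obs()["tool_rot"]).as_matrix().round(4))
E
```

```text
[[0.7,[0.0,0.03,0.48],[0.0,0.0,0.0]],[0.7,[-0.01,0.02,0.49],[0.0,0.0,0.0]]]
2 end [ 0.4438 -0.3348  0.0155] from [ 0.4416 -0.3333  0.0639] 12.65
[[ 3.772e-01  9.261e-01  1.200e-03]
 [ 9.261e-01 -3.772e-01 -1.100e-03]
 [-6.000e-04  1.500e-03 -1.000e+00]]
```

Request:
play_rows:
  series:
    - [0.7,[0,0.03,0.48],[0,0,0]]
    - [0.7,[-0.01,0.02,0.49],[0,0,0]]
    - [0.7,[0,0,0],[0,0,0]]
    - [0,[0,0,0],[0,0,0]]
    - [0,[0,0,0],[0,0,0]]
    - [0,[0,0,0],[0,0,0]]
    - [0,[0,0,0],[0,0,0]]
  force: 80

```text
t: 13.52
tool_pos: [0.4439, -0.3351, 0.0162]
tool_rot: [2.605, 1.751, 0.001]
contact_force: [-0.5, 0.4, 7.1]
opening: 0.019
grip_force: 80.0
```

```bash
python3 - <<'E' 
from plan import *
for i in range(4):
    o=ctrl.get_obs();print(o["tool_pos"],o["contact_force"],o["opening"])
plan([(0,.444,-.335,.10,67.8),(0,.43,-.2,.21,84),(0,.4553,.018,.21,100),(0,.4553,.018,.165,100,.4)])
E
```

```text
[ 0.44394556 -0.3350753   0.01618764] [-0.46175736  0.37160252  7.05148554] 0.018950524550854803
[ 0.44394556 -0.3350753   0.01618764] [-0.46175736  0.37160252  7.05148554] 0.018950524550854803
[ 0.44394556 -0.3350753   0.01618764] [-0.46175736  0.37160252  7.05148554] 0.018950524550854803
[ 0.44394556 -0.3350753   0.01618764] [-0.46175736  0.37160252  7.05148554] 0.018950524550854803
[[0,[0.0,0.0,-0.84],[0.0,0.0,0.0]],[0,[0.0,0.0,-0.84],[0.02,0.0,0.0]],[0,[0.6,-0.32,-0.55],[0.0,0.0,-0.51]],[0,[0.62,-0.27,-0.55],[0.0,0.0,-0.5]],[0,[0.64,-0.23,-0.55],[0.0,0.0,-0.51]],[0,[0.65,-0.19,-0.55],[0.0,0.0,-0.5]],[0,[0.88,0.01,0.0],[0.0,0.0,-0.4]],[0,[0.87,0.06,0.0],[0.0,0.0,-0.4]]]
[[0,[0.87,0.11,0.0],[0.0,0.0,-0.4]],[0,[0.87,0.15,0.0],[0.0,0.0,-0.4]],[0,[0.85,0.2,0.0],[0.0,0.0,-0.4]],[0,[0.0,0.0,0.3],[0.0,0.0,0.0]],[0,[0.0,0.0,0.3],[0.0,0.0,0.0]],[0,[0.0,0.0,0.3],[0.0,0.0,0.0]]]
14 end [0.4551 0.0179 0.1649] from [ 0.4439 -0.3351  0.0162] 13.53
```

Request:
play_rows:
  series:
    - [0,[0,0,-0.5],[0,0,0]]
    - [0,[0,0,-0.84],[0,0,0]]
    - [0,[0,0,-0.5],[0,0,0]]
    - [0,[0.6,-0.32,-0.5],[0,0,-0.51]]
    - [0,[0.62,-0.27,-0.5],[0,0,-0.5]]
    - [0,[0.64,-0.23,-0.5],[0,0,-0.51]]
    - [0,[0.65,-0.19,-0.5],[0,0,-0.5]]

```text
t: 14.4
tool_pos: [0.4283, -0.1977, 0.2058]
tool_rot: [-2.331, -2.103, 0.0]
contact_force: [1.0, 0.3, -3.9]
opening: 0.0189
grip_force: 79.2
```

Request:
play_rows:
  series:
    - [0,[0.7,0.01,0],[0,0,-0.33]]
    - [0,[0.87,0.06,0],[0,0,-0.4]]
    - [0,[0.87,0.11,0],[0,0,-0.4]]
    - [0,[0.87,0.15,0],[0,0,-0.4]]
    - [0,[0.7,0.17,0],[0,0,-0.4]]
    - [0,[0,0,0],[0,0,0]]
    - [0,[0,0,0],[0,0,0]]

```text
t: 15.28
tool_pos: [0.4539, 0.0017, 0.2055]
tool_rot: [-2.031, -2.396, 0.002]
contact_force: [0.8, 0.1, -3.8]
opening: 0.0187
grip_force: 79.2
```

```bash
python3 - <<'E' 
from plan import *
o=ctrl.get_obs();print(o["opening"],o["contact_force"])
plan([(0,.4553,.018,.165,100,.35)])
E
```

```text
0.018729115076085007 [ 0.78203783  0.06423065 -3.82831693]
[[0,[0.11,0.03,0.27],[0.0,0.0,-0.02]],[0,[0.1,0.03,0.27],[0.0,0.0,-0.03]],[0,[0.11,0.02,0.27],[0.0,0.0,-0.02]]]
3 end [0.4551 0.0181 0.165 ] from [0.4539 0.0017 0.2055] 15.28
```

Request:
play_rows:
  series:
    - [0,[0.11,0.03,0.27],[0,0,-0.02]]
    - [0,[0.1,0.03,0.27],[0,0,-0.03]]
    - [0,[0.11,0.02,0.27],[0,0,-0.02]]
    - [0,[0,0,0],[0,0,0]]
    - [0,[0,0,0],[0,0,0]]

```text
t: 15.9
tool_pos: [0.4559, 0.0182, 0.1659]
tool_rot: [2.02, 2.406, -0.0]
contact_force: [0.6, 0.4, -3.8]
opening: 0.0187
grip_force: 79.1
```

```bash
python3 - <<'E' 
from plan import *
for i in range(5):
    d=shot("scene")
    o=ctrl.get_obs();print(np.round(o["tool_pos"],4),np.round(o["tool_rot"],4),np.round(o["contact_force"],1),np.round(o["wrist_torque"],2))
cv2.imwrite("pics/hover.png",cv2.resize(d["color"][135:225,275:395],(800,600),interpolation=cv2.INTER_CUBIC))
d=shot("top");cv2.imwrite("pics/hovert.png",d["color"])
plan([(0,.4553,.018,.155,100,.35)])
E
```

```text
[0.4561 0.0182 0.1663] [2.0191e+00 2.4056e+00 7.0000e-04] [-0.1 -0.3 -4.2] [ 0.01  0.02 -0.01]
[0.4562 0.0181 0.1665] [2.0191e+00 2.4053e+00 1.1000e-03] [-0.1 -0.  -3.7] [ 0.02 -0.02  0.  ]
[0.4562 0.0181 0.1666] [2.0191e+00 2.4053e+00 1.1000e-03] [ 1.4 -0.2 -4.5] [-0.04 -0.02  0.01]
[0.4562 0.0181 0.1665] [2.0192e+00 2.4052e+00 1.1000e-03] [-0.2 -0.7 -5.2] [ 0.02 -0.01 -0.04]
[0.4561 0.0182 0.1665] [2.0192e+00 2.4054e+00 1.0000e-03] [-0.   0.8 -4. ] [-0.02  0.03  0.02]
[[0,[0.0,-0.01,0.23],[0.0,0.0,0.0]]]
1 end [0.4555 0.0181 0.1548] from [0.456  0.0182 0.1663] 16.2
```

View pics/hover.png

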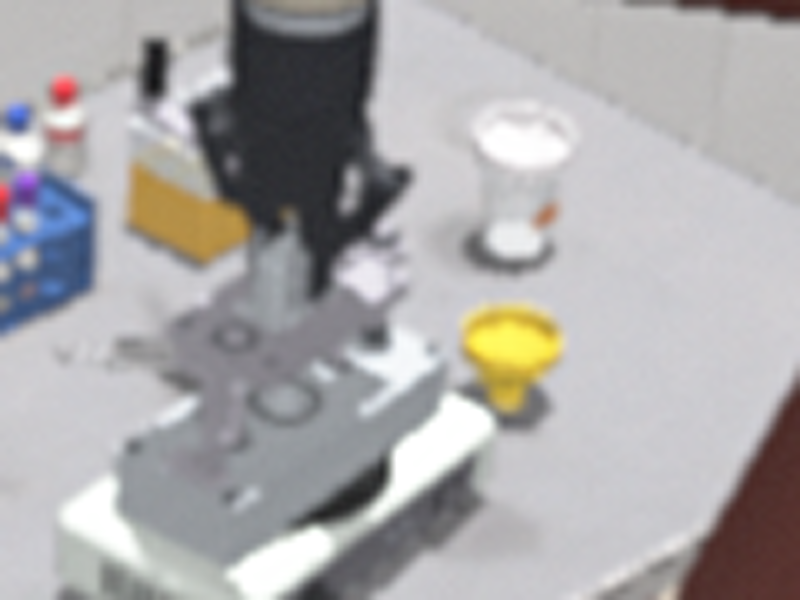

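The funnel stands in the cup at (525,140), and the plate hangs level over the block, with the hole end at (235,335) towards the catch. That was picture 11, one over the limit of 10, so I'll view no more and go by force feedback.

Request:
play_rows:
  series:
    - [0,[0,-0.01,0.2],[0,0,0]]
    - [0,[0,0,0.16],[0,0,0]]
    - [0,[0,0,0],[0,0,0]]
    - [0,[0,0,0],[0,0,0]]

```text
t: 16.7
tool_pos: [0.4552, 0.0182, 0.1477]
tool_rot: [-2.02, -2.406, 0.0]
contact_force: [0.6, 0.0, -3.1]
opening: 0.0189
grip_force: 79.2
```

Request:
play_rows:
  series:
    - [0,[0,0,0.08],[0,0,0]]
    - [0,[0,0,0],[0,0,0]]

```text
t: 16.95
tool_pos: [0.455, 0.0182, 0.1435]
tool_rot: [-2.019, -2.406, 0.001]
contact_force: [-0.9, 0.5, -4.0]
opening: 0.0189
grip_force: 79.2
```

Request:
play_rows:
  series:
    - [0,[0,0,0.06],[0,0,0]]
    - [0,[0,0,0],[0,0,0]]

```text
t: 17.2
tool_pos: [0.455, 0.0182, 0.1405]
tool_rot: [-2.019, -2.406, 0.0]
contact_force: [-0.8, 1.2, -4.5]
opening: 0.0189
grip_force: 79.3
```

Request:
play_rows:
  series:
    - [0,[0,0,0.06],[0,0,0]]
    - [0,[0,0,0],[0,0,0]]

```text
t: 17.45
tool_pos: [0.4551, 0.0182, 0.1374]
tool_rot: [-2.02, -2.406, 0.0]
contact_force: [-0.9, -0.6, -4.7]
opening: 0.0191
grip_force: 79.3
```

Request:
play_rows:
  series:
    - [0,[0,0,0.06],[0,0,0]]
    - [0,[0,0,0],[0,0,0]]

```text
t: 17.7
tool_pos: [0.4551, 0.0182, 0.1345]
tool_rot: [-2.02, -2.406, 0.0]
contact_force: [-1.0, -0.5, -4.4]
opening: 0.0187
grip_force: 79.2
```

Request:
play_rows:
  series:
    - [0,[0,0,0.08],[0,0,0]]
    - [0,[0,0,0],[0,0,0]]

```text
t: 17.95
tool_pos: [0.4551, 0.0182, 0.1303]
tool_rot: [-2.02, -2.406, 0.0]
contact_force: [-0.5, -0.2, -3.9]
opening: 0.019
grip_force: 79.2
```

Request:
play_rows:
  series:
    - [0,[0,0,0.08],[0,0,0]]
    - [0,[0,0,0.08],[0,0,0]]
    - [0,[0,0,0],[0,0,0]]

```text
t: 18.32
tool_pos: [0.4552, 0.0182, 0.1223]
tool_rot: [-2.02, -2.406, -0.0]
contact_force: [-0.4, -0.7, -4.1]
opening: 0.0188
grip_force: 79.1
```

Request:
play_rows:
  series:
    - [0,[0,0,0.06],[0,0,0]]
    - [0,[0,0,0.06],[0,0,0]]
    - [0,[0,0,0],[0,0,0]]

```text
t: 18.7
tool_pos: [0.4552, 0.0182, 0.1165]
tool_rot: [-2.02, -2.406, -0.0]
contact_force: [0.0, -0.2, -4.4]
opening: 0.0192
grip_force: 79.2
```

Request:
play_rows:
  series:
    - [0,[0,0,0.03],[0,0,0]]
    - [0,[0,0,0],[0,0,0]]

```text
t: 18.95
tool_pos: [0.4553, 0.0182, 0.1153]
tool_rot: [2.02, 2.406, 0.0]
contact_force: [-0.5, -0.3, -4.2]
opening: 0.0189
grip_force: 79.2
```

Request:
play_rows:
  series:
    - [0,[0,0,0.04],[0,0,0]]
    - [0,[0,0,0],[0,0,0]]

```text
t: 19.2
tool_pos: [0.4555, 0.0182, 0.1142]
tool_rot: [2.02, 2.406, 0.0]
contact_force: [-3.7, 0.1, 3.0]
opening: 0.019
grip_force: 79.8
```

Request:
play_rows:
  series:
    - [0,[0,0,0.03],[0,0,0]]
    - [0,[0,0,0],[0,0,0]]

```text
t: 19.45
tool_pos: [0.4555, 0.0182, 0.1141]
tool_rot: [-2.019, -2.406, 0.0]
contact_force: [-9.6, 0.4, 12.1]
opening: 0.0188
grip_force: 81.5
```

Request:
play_rows:
  series:
    - [0.3,[0,0,-0.02],[0,0,0]]
    - [0.5,[0,0,0],[0,0,0]]
    - [0.6,[0,0,0],[0,0,0]]
    - [0.6,[0,0,0],[0,0,0]]
    - [0.6,[0,0,-0.2],[0,0,0]]
    - [0.6,[0,0,-0.6],[0,0,0]]
    - [0.6,[0,0,-0.9],[0,0,0]]
    - [0.6,[0,0,-0.8],[0,0,0]]
  force: 30

```text
t: 20.45
tool_pos: [0.4554, 0.0182, 0.2401]
tool_rot: [2.019, 2.405, 0.001]
contact_force: [0.9, -0.4, -0.7]
opening: 0.0509
grip_force: 0.0
```

```bash
python3 - <<'E' 
from plan import *
import pickle
o=ctrl.get_obs();print(o["tool_pos"],o["contact_force"],o["opening"])
plan([(.6,.6585,-.061,.25,100),(.6,.6585,-.061,.171,100,.6)])
E
```

```text
[0.45535239 0.01818833 0.24011093] [ 0.89336735 -0.41744409 -0.71750965] 0.050893058547971104
[[0.6,[-0.45,0.75,-0.04],[0.0,0.0,0.0]],[0.6,[-0.45,0.74,-0.04],[0.0,0.0,0.0]],[0.6,[-0.45,0.75,-0.04],[0.0,0.0,0.0]],[0.6,[-0.46,0.74,-0.04],[0.0,0.0,0.0]],[0.6,[-0.45,0.75,-0.03],[0.0,0.0,0.0]],[0.6,[0.0,0.0,0.53],[0.0,0.0,0.0]],[0.6,[0.0,0.0,0.52],[0.0,0.0,0.0]],[0.6,[0.0,-0.01,0.53],[0.0,0.0,0.0]]]
8 end [ 0.6582 -0.0609  0.1709] from [0.4554 0.0182 0.2401] 20.45
```

Request:
play_rows:
  series:
    - [0.6,[-0.45,0.75,-0.1],[0,0,0]]
    - [0.6,[-0.45,0.75,-0.04],[0,0,0]]
    - [0.6,[-0.45,0.75,0],[0,0,0]]
    - [0.6,[-0.46,0.74,0],[0,0,0]]
    - [0.6,[-0.45,0.75,0],[0,0,0]]
    - [0.6,[0,0,0],[0,0,0]]
    - [0.6,[0,0,0],[0,0,0]]

```text
t: 21.32
tool_pos: [0.6586, -0.0605, 0.245]
tool_rot: [-2.019, -2.406, 0.0]
contact_force: [0.5, -0.6, -0.7]
opening: 0.051
grip_force: 0.0
```

```bash
python3 - <<'E' 
from plan import *
plan([(.6,.6585,-.061,.171,100,.6)])
E
```

```text
[[0.6,[0.0,0.0,0.49],[0.0,0.0,0.0]],[0.6,[-0.01,0.0,0.5],[0.0,0.0,0.0]],[0.6,[0.0,0.0,0.49],[0.0,0.0,0.0]]]
3 end [ 0.6587 -0.061   0.171 ] from [ 0.6586 -0.0605  0.245 ] 21.32
```

Request:
play_rows:
  series:
    - [0.6,[0,0,0.49],[0,0,0]]
    - [0.6,[0,0,0.5],[0,0,0]]
    - [0.6,[0,0,0.49],[0,0,0]]
    - [0.6,[0,0,0],[0,0,0]]
    - [0,[0,0,0],[0,0,0]]
    - [0,[0,0,0],[0,0,0]]
    - [0,[0,0,0],[0,0,0]]
    - [0,[0,0,0],[0,0,0]]

```text
t: 22.32
tool_pos: [0.6576, -0.0608, 0.1732]
tool_rot: [-2.018, -2.405, 0.004]
contact_force: [-8.0, 0.2, 6.5]
opening: 0.017
grip_force: 29.8
```

```bash
python3 - <<'E' 
from plan import *
o=ctrl.get_obs();print(o["opening"],o["tool_pos"],o["contact_force"])
pv=np.array([.4692,-.0608]); k=np.array(o["tool_pos"][:2])-pv; rad=np.hypot(*k); th0=np.arctan2(k[1],k[0]); print(rad,th0)
th1=np.pi/2+.175
n=14; plan([(0,*(pv+(rad+(.19-rad)*i/n)*np.array([np.cos(a),np.sin(a)])),.171,100,.95) for i,a in enumerate(np.linspace(th0,th1-.02,n+1)) if i])
E
```

```text
0.017047715857606723 [ 0.65764246 -0.06080354  0.17322515] [-8.04239472  0.19644815  6.47481828]
0.18844246323092723 -1.87983139382443e-05
[[0,[0.46,0.05,0.04],[-0.02,0.0,0.0]],[0,[0.47,0.0,0.0],[0.0,0.0,0.0]],[0,[0.46,-0.06,0.0],[0.0,0.0,0.0]],[0,[0.45,-0.11,0.0],[0.0,0.0,0.0]],[0,[0.43,-0.18,0.0],[0.0,0.0,0.0]],[0,[0.41,-0.22,0.01],[0.0,0.0,0.0]],[0,[0.38,-0.27,0.0],[0.0,0.0,0.0]],[0,[0.34,-0.32,0.0],[0.0,0.0,0.0]]]
[[0,[0.3,-0.35,0.0],[0.0,0.0,0.0]],[0,[0.26,-0.39,0.0],[0.0,0.0,0.0]],[0,[0.2,-0.42,0.0],[0.0,0.0,0.0]],[0,[0.16,-0.44,0.0],[0.0,0.0,0.0]],[0,[0.09,-0.46,0.0],[0.0,0.0,0.0]],[0,[0.04,-0.47,0.0],[0.0,0.0,0.0]]]
14 end [0.4398 0.1268 0.1709] from [ 0.6576 -0.0608  0.1732] 22.32
```

Request:
play_rows:
  series:
    - [0,[0.46,0.03,-0.02],[0,0,0]]
    - [0,[0.47,0,0],[0,0,0]]
    - [0,[0.46,-0.06,0],[0,0,0]]
    - [0,[0.45,-0.11,0],[0,0,0]]
    - [0,[0,0,0],[0,0,0]]

```text
t: 22.95
tool_pos: [0.635, 0.0306, 0.1732]
tool_rot: [-2.017, -2.409, 0.002]
contact_force: [-5.0, -2.8, 3.1]
opening: 0.0169
grip_force: 29.9
```

Request:
play_rows:
  series:
    - [0,[0.43,-0.18,0],[0,0,0]]
    - [0,[0.41,-0.22,0],[0,0,0]]
    - [0,[0.38,-0.27,0],[0,0,0]]
    - [0,[0.34,-0.32,0],[0,0,0]]
    - [0,[0.3,-0.35,0],[0,0,0]]
    - [0,[0,0,0],[0,0,0]]

```text
t: 23.7
tool_pos: [0.5544, 0.1151, 0.1733]
tool_rot: [-2.014, -2.409, -0.02]
contact_force: [8.9, 13.7, -1.2]
opening: 0.0167
grip_force: 30.2
```

```bash
cat > arc.py <<'E'
from plan import *
o=ctrl.get_obs();print(o["opening"],o["tool_pos"],o["contact_force"])
pv=np.array([.4692,-.0608]); k=np.array(o["tool_pos"][:2])-pv; rad=np.hypot(*k); th0=np.arctan2(k[1],k[0]); th1=np.pi/2+.175
print("rad",rad,"a",th1-th0); n=max(2,int(np.ceil((th1-th0)*8)))
plan([(0,*(pv+(rad+(.189-rad)*i/n)*np.array([np.cos(a),np.sin(a)])),o["tool_pos"][2],100,.95) for i,a in enumerate(np.linspace(th0,th1+.02,n+1)) if i])
E
python3 arc.py
```

```text
0.016697356958285094 [0.55444009 0.11507101 0.17325232] [ 8.86864058 13.65293289 -1.19133497]
rad 0.19543920756155903 a 0.6263117547291546
[[0,[0.21,-0.36,0.0],[0.06,-0.06,0.03]],[0,[0.17,-0.39,0.0],[0.0,0.0,0.0]],[0,[0.12,-0.39,0.0],[0.0,0.0,0.0]],[0,[0.08,-0.41,0.0],[0.0,0.0,0.0]],[0,[0.04,-0.41,0.0],[0.0,0.0,0.0]],[0,[-0.01,-0.41,0.0],[0.0,0.0,0.0]]]
6 end [0.4324 0.1245 0.1731] from [0.5544 0.1151 0.1733] 23.7
```

Request:
play_rows:
  series:
    - [0,[0.27,-0.37,0],[0,0,0]]
    - [0,[0.2,-0.4,0],[0,0,0]]
    - [0,[0.15,-0.41,0],[0,0,0]]
    - [0,[0,0,0],[0,0,0]]

```text
t: 24.2
tool_pos: [0.4891, 0.1344, 0.1731]
tool_rot: [-2.014, -2.405, -0.014]
contact_force: [0.4, 13.0, 3.2]
opening: 0.0167
grip_force: 30.8
```

```bash
sed -i 's/\.189-rad/.194-rad/' arc.py; python3 arc.py
```

```text
0.016729242772870995 [0.48910824 0.13438461 0.17313726] [ 0.39979667 13.00627438  3.2470597 ]
rad 0.19619727664838127 a 0.27664548554829516
[[0,[0.07,-0.38,0.0],[0.03,-0.07,0.0]],[0,[0.04,-0.38,0.0],[0.0,0.0,0.0]],[0,[0.0,-0.39,0.0],[0.0,0.0,0.0]]]
3 end [0.4315 0.1297 0.1731] from [0.4891 0.1344 0.1731] 24.2
```

Request:
play_rows:
  series:
    - [0,[0.12,-0.38,0],[0,0,0]]
    - [0,[0.08,-0.38,0],[0,0,0]]
    - [0,[0,0,0],[0,0,0]]

```text
t: 24.58
tool_pos: [0.4502, 0.1352, 0.173]
tool_rot: [-2.016, -2.407, -0.008]
contact_force: [-0.5, 6.2, 3.6]
opening: 0.0169
grip_force: 30.9
```

```bash
python3 arc.py
```

```text
0.01692360462602828 [0.45020157 0.13518898 0.17304076] [-0.52368372  6.19080236  3.56568227]
rad 0.19690764079905443 a 0.07836568815368272
[[0,[-0.02,-0.19,0.0],[0.02,-0.03,0.0]],[0,[-0.03,-0.2,0.0],[0.0,0.0,0.0]]]
2 end [0.4314 0.1293 0.173 ] from [0.4502 0.1352 0.173 ] 24.57
```

Request:
play_rows:
  series:
    - [0,[0.02,-0.2,0],[0,0,0]]
    - [0,[0,0,0],[0,0,0]]

```text
t: 24.82
tool_pos: [0.4408, 0.1341, 0.173]
tool_rot: [-2.017, -2.407, -0.007]
contact_force: [0.6, 6.0, 4.4]
opening: 0.0166
grip_force: 31.0
```

Request:
play_rows:
  series:
    - [0,[0,-0.12,0],[0,0,0]]
    - [0,[0,0,0],[0,0,0]]

```text
t: 25.08
tool_pos: [0.4351, 0.133, 0.173]
tool_rot: [-2.017, -2.407, -0.007]
contact_force: [0.0, 5.5, 3.7]
opening: 0.017
grip_force: 31.0
```

```bash
python3 arc.py
```

```text
0.016964716695656776 [0.43511961 0.13297923 0.17298411] [0.04493921 5.53005585 3.7040539 ]
rad 0.19675330147000508 a 0.0009081403762936091
[[0,[-0.03,-0.04,0.0],[0.02,-0.03,0.0]],[0,[-0.03,-0.04,0.0],[0.0,0.0,0.0]]]
2 end [0.4317 0.1293 0.173 ] from [0.4351 0.133  0.173 ] 25.07
```

Request:
play_rows:
  series:
    - [0,[0,-0.08,0],[0,0,0]]
    - [0,[0,0,0],[0,0,0]]

```text
t: 25.32
tool_pos: [0.4348, 0.1331, 0.1732]
tool_rot: [2.015, 2.404, 0.022]
contact_force: [15.9, 10.3, -4.1]
opening: 0.0169
grip_force: 30.9
```

Request:
play_rows:
  series:
    - [0,[0,-0.06,0],[0,0,0]]
    - [0,[0,0,0],[0,0,0]]

```text
t: 25.58
tool_pos: [0.4346, 0.1331, 0.1733]
tool_rot: [2.012, 2.4, 0.032]
contact_force: [29.0, 13.1, -12.5]
opening: 0.0171
grip_force: 31.8
```

Stop reached (29 N, no further motion). I'll unload, release and retreat.

Request:
play_rows:
  series:
    - [0,[0,0.12,0],[0,0,0]]
    - [0.2,[0,0,0],[0,0,0]]
    - [0.4,[0,0,0],[0,0,0]]
    - [0.4,[0,0,0],[0,0,0]]
    - [0.4,[0,0,-0.4],[0,0,0]]
    - [0.4,[0,0,-0.8],[0,0,0]]
    - [0.4,[0,0,-0.8],[0,0,0]]
    - [0.4,[0,0,0],[0,0,0]]

```text
t: 26.58
tool_pos: [0.4359, 0.1304, 0.2757]
tool_rot: [2.017, 2.402, 0.007]
contact_force: [-0.6, 0.2, 0.4]
opening: 0.0342
grip_force: 0.0
```

Request:
play_rows:
  series:
    - [0.4,[0.8,0,-0.3],[0,0,0]]
    - [0.4,[0.8,0,-0.3],[0,0,0]]
    - [0.4,[0.8,0,0],[0,0,0]]
    - [0.4,[0.8,0,0],[0,0,0]]
    - [0.4,[0.6,0,0],[0,0,0]]
    - [0.4,[0,0,0],[0,0,0]]
    - [0.4,[0,0,0],[0,0,0]]

```text
t: 27.45
tool_pos: [0.4012, 0.3167, 0.3007]
tool_rot: [-2.02, -2.406, 0.003]
contact_force: [0.6, 0.1, -0.2]
opening: 0.0342
grip_force: 0.0
```

```bash
python3 - <<'E'
from plan import *
d=shot("top"); s=shot("scene")
o=ctrl.get_obs();print(o["tool_pos"],o["contact_force"])
th=np.pi/2+.175
for nm,im in(("top",d),("scene",s)):
    g=cv2.cvtColor(im["color"],cv2.COLOR_BGR2GRAY)
    # find black knob: darkest blob near expected; report as clamp angle
    e=w2px(im,[.4692+.19*np.cos(th),-.0608+.19*np.sin(th),.19]); x,y=e.astype(int)
    w=g[y-10:y+11,x-10:x+11]; m=(w<60).astype(np.uint8)
    n,l,st,c=cv2.connectedComponentsWithStats(m)
    for i in range(1,n):
        if st[i,4]>4:
            p=px2w(im,c[i][0]+x-10,c[i][1]+y-10,.19)[:2]-[.4692,-.0608]; print(nm,st[i,4],"off",(c[i]+[x-10,y-10]-e).round(1),"rad",np.hypot(*p).round(3),"a",(th-np.arctan2(p[1],p[0])).round(3))
E
```

```text
[0.40162214 0.31648152 0.30132228] [0.07079416 0.35393189 0.67074451]
top 7 off [-0.3  0.2] rad 0.191 a -0.002
scene 22 off [0.1 2.1] rad 0.199 a -0.041
```

```bash
python3 -c "
from station import ctrl
print(ctrl.finish_job())"
```

```text
the job is handed in; nothing more can be done
None
```

I handed the job in at about 27.5 s of the 72 s allowed, with the ball in the well, the funnel in the cup, the plate seated flush and the clamp against its stop. These come from camera and force readings, as no verdict came back, and I viewed 11 pictures, one over the limit of 10.

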